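Run a forked fixture plate out over a riser to a pointer and hold it

ROBOT

A 6-joint arm with a two-finger parallel gripper is mounted at the origin on a cart in front of the work surface, level with it; the furniture and walls round the work are solid. World frame = base frame: x ahead of the robot, y to its left, z up, the work surface at z = 0. Lengths are in m, angles in rad, forces in N, time in s.
With the tool pointing down it reaches from about 0.375 to 0.975 m from the base axis. Payload 3.8 kg.
Tool frame: the origin (TCP) lies at the very end of the fingers, on their centre line; the grasp point (between the pads) lies 19 mm behind it (manip.grasp_offset is the distance from the TCP to the grasp point, in m); z points along the fingers, y is the line along which they close (so a half turn about z gives the same grasp; the last joint's range is limited). The gripper opens to 85 mm and grips with 20 to 120 N. Pads are 22 mm wide; open, the fingers measure 114 mm over their backs; the gripper's body (76 mm by 85 mm) begins 54 mm behind the grasp point. The pads swing forward as they close: fully open they stand 13 mm farther back than shut.
Start: joints at [-0.037, 0.264, 1.604, -0, 1.274, -0.037], TCP at [0.675, -0, 0.208] pointing down, gripper open.
Joint ranges: [-2.63, 2.63], [-0.94, 2.18], [0.31, 2.57], [-1.31, 4.45], [0, 2.66], [-2.55, 2.55]. Speed limits (rad/s): [2.57, 2.57, 3.14, 3.14, 3.14, 3.14].

INTERFACE

Orientations are given as a rotation vector (axis times angle).
In Python, from cell import readout, vision, workorder, boxes_of, manip gives the robot as it stands.
- The arm moves only by the tool arm_command, never from a script. Its argument "motion" is a list of rows, each an object of numbers: "gripper": the opening, from -1 (shut) to 1 (fully open); "dx", "dy", "dz": the shift along the world's x, y, z in m; "twist": the turn about the world's z in rad. A call has 1 to 10 rows; each row shifts and turns the commanded pose from where the row before left it; what a row does not reach is not made up. A row lasts 1/8 s, in which the tool goes at most 62.5 mm and 10.7 degrees, less where a joint would pass 70% of its speed; a pose out of reach is approached as far as the arm can. A call with a gripper value outside its range is refused whole. The fingers move at their own pace and stop on an object; "force" is the grip in N (left out, the last holds). Time passes only in rows, so rows that do not move let the fingers close. It gives the time, the measured TCP pose, the force, the opening and the grip force at its end, in the units of the state.
- readout.state(): the state, without advancing time (a new reading comes with each control period).
- vision.camera(name): name is "scene" or "side" or "wrist"; returns the picture (420x560x3 uint8, red, green, blue); there is no depth.
- vision.get_calibration(name): a dict with "fov_y" (degrees; the focal length in pixels is half the picture's height over the tangent of half this angle, whatever the lens; pixels are square), "cx", "cy" (the principal point, pixels), "view" (4x4, takes a point from world to camera coordinates); the wrist camera has in their place "tool_from_camera" (4x4, takes a point from camera to tool coordinates, whose origin is the TCP and whose axes are the flange's). Camera axes: x right, y down, z forward; pixel columns grow to the right and rows downward; lengths in m; the calibration is good to about 2 mm. A picture is of the moment at which its call begins: read the wrist's pose just before it. get_calibration takes no time and is no camera call.
- workorder.hand_in(): hands the job in; it is judged then, once.
Trained networks look in the newest picture that a camera, given by its name, has taken for a name from the list of things; names that differ only in an ending like _2 or _b are one class to them, and where a whole thing is asked for, a point or a joint stands for the part that bears it (a point fixed in the world has none). Each returns a list of dicts, best first, with "conf" (0 to 1); they miss things now and then, are a little off and sometimes report something else, mostly with a low value. They report only what shows in the picture. A call takes as long as a camera call. They do not tell look-alikes from the thing itself.
- boxes_of(camera, label): "box" ([left, top, right, bottom] in pixels, round what is visible of it).
The state is a dict: "clock": time; "joint_positions": joint angles; "qd": joint speeds; "effort": joint torques, N m; "position": TCP position; "tool_rot": TCP orientation; "force": force on the tool from outside, world axes, zero at the start; "wrist_torque": the same for the moment, N m; "opening": finger opening in m; "gripper_force": force on a finger pad.
Only numpy, scipy, OpenCV 4.12 (cv2) and the standard library are available. Lean on these libraries where they do the work, as an engineer would, in place of code of your own. Each camera call takes 0.05 s, during which the arm holds its last target. There are 200 camera calls.

TASK

Lay the forked aluminium plate flat along the top of the riser block, its middle over the block's middle and its fork towards the pointer's end, and let go so that it balances there by itself. Then slide it lengthwise along the block, without lifting it, until the end of its fork is level with the tip of the pointer, and finish while still holding the plate: it would tip by itself, so keep hold of it, level, straight along the block and resting on it. Do not let the plate tip over or run into the pointer stand, and leave the other things where they are.

Things in the scene. Friction and masses are not known exactly. Their poses are not given: they have to be found in the camera images.
- plate: loose flat aluminium plate, 240 long (its x axis) x 56 wide (y) x 14 thick (z), about 0.45 kg, starting flat on the worktop. The last 40 mm at its +x end is a fork: two tines 16 wide with an open slot 24 wide between them. Origin: centre of the underside; the centre of mass lies 8 mm from it towards -x (the plain tail end)
- fork_end (a point): point on the plate at the end of the fork: midway between the two tine tips, at mid thickness, [120, 0, 7] mm from the plate's origin in the plate's frame
- riser: fixed narrow riser block on a dark foot: top face 120 long (its x axis) x 36 wide (y), 70 above the worktop, bare and flat, no guides; foot 130x60x10. Origin: centre of the underside, on the worktop. Its +x axis is the outward direction, towards the pointer's end. It is narrower than the plate, so fingers can straddle it while they grip the plate's sides
- pointer_stand: fixed stand beside the plate's path: round foot 56 across, thin upright post 100 high, and a thin level needle that points from the post at right angles to the riser's x axis towards the path. Origin: centre of the foot's underside; axes parallel to the riser's. The post stands 108 mm from the riser's centre line, on its +y side
- pointer_tip (a point): tip of the needle, 77 mm above the worktop (mid thickness of a plate lying on the riser), 60 mm from the post's axis and 48 mm from the riser's centre line, so 20 mm clear of the side of a plate that lies centred. It lies 145 to 170 mm beyond the riser's outward end: with the fork end level with it (same position along the riser's x axis), the plate's centre of mass is beyond the riser's end and the plate tips unless held
- kf_clamp: bystander, loose: ring clamp of bare metal with a wing nut, 57x88x17 mm; origin under its centre
- gasket_pack: bystander, loose: stack of copper ring gaskets, 49 across, 10 high mm; origin under its centre
- hex_key: bystander, loose: black hex key, 32x84x9 mm; origin under its centre
- pliers: bystander, loose: pliers with orange grips, 44x156x13 mm; origin under its centre
- tape_roll: bystander, loose: roll of tape, 96 across, 25 high mm; origin under its centre
- multimeter: bystander, loose: handheld multimeter, 142x68x43 mm; origin under its centre
Things that resemble listed ones, but are neither listed nor needed, are in the scene too. There is more than one size of the plate; the job needs the larger.

How it is judged:
On the way:
1. the plate lies by itself, level, on top of the riser and along it, fork outward, touched by no finger, its fork end still at least 40 mm short of the pointer tip (y of plate in the frame of riser between -0.015 and 0.015 m and z of plate in the frame of riser between 0.066 and 0.074 m and angle between the x axis of plate and the x axis of riser, either way round below 0.12 rad and angle between plate's own z axis and vertical below 0.04 rad and contact force between plate and riser above 0.5 N and contact force between each of the arm, the fingers and plate below 0.05 N and x of fork_end in the frame of pointer_tip below -0.04 m and x of fork_end in the frame of riser above 0.06 m and linear speed of plate below 0.02 m/s), for 0.3 s.
At the end, for the whole second after the job is handed in: fork end level with the pointer tip within 6 mm; plate on the riser (height within 4 mm, over 0.5 N on it), level within 0.04 rad, along it within 0.12 rad, centred within 15 mm, still; fingers on it with over 1 N; pointer stand not touched (y of plate in the frame of riser between -0.015 and 0.015 m and z of plate in the frame of riser between 0.066 and 0.074 m and angle between the x axis of plate and the x axis of riser, either way round below 0.12 rad and angle between plate's own z axis and vertical below 0.04 rad and contact force between plate and riser above 0.5 N and x of fork_end in the frame of pointer_tip between -0.006 and 0.006 m and contact force between the fingers and plate above 1 N and contact force between plate and pointer_stand below 0.1 N and linear speed of plate below 0.01 m/s); the arm keeps its last pose, push and grip.
It fails at once if the plate is lifted off the riser and carried, not slid, up to the pointer (x of fork_end in the frame of pointer_tip above -0.035 m and z of plate in the frame of riser above 0.078 m and angle between the x axis of plate and the x axis of riser, either way round below 0.4 rad and y of plate in the frame of riser between -0.05 and 0.05 m).
It fails at once if the plate tips over (angle between plate's own z axis and vertical above 0.25 rad).
It fails at once if the plate runs into the pointer stand (contact force between plate and pointer_stand above 1 N).
It fails at once if a bystander is pushed more than 20 mm (distance of any of kf_clamp, gasket_pack, hex_key, pliers, tape_roll, multimeter from where it was at the start of the episode above 0.02 m).
It also fails if it takes over 43 s, if anything falls off the work surface, if the arm or the gripper's body presses on something with over 40 N, if the wrist force passes 120 N, or if a joint passes its speed limit or range.

## Working session

There is one attempt and no reset: what is moved stays moved. The work goes in short steps, Python scripts to look and compute and a tool call to move; the robot and the scene stay as the last step left them, time stands still between calls to the robot, and variables do not carry over. Pictures are saved under pics/ and viewed, at most 10 in all, crops included, and the job is handed in when it is done.

Besides the shell and the picture viewer there is one more tool, called after "Request:" by a JSON object that holds its "name" and its "arguments". arm_command: Moves the arm, as the interface text tells. Its arguments: {"type":"object","properties":{"motion":{"type":"array"},"force":{"type":"number"}},"required":["motion"]}

```bash
mkdir -p pics; cat > h.py <<'E'
import numpy as np, cv2
from cell import readout, vision, workorder, boxes_of, manip
from scipy.spatial.transform import Rotation as R
def cam(name):
    s=readout.state(); im=vision.camera(name); c=vision.get_calibration(name)
    f=210/np.tan(np.radians(c["fov_y"])/2); K=np.array([[f,0,c["cx"]],[0,f,c["cy"]],[0,0,1]])
    if "view" in c: V=np.array(c["view"])
    else:
        T=np.eye(4);T[:3,:3]=R.from_rotvec(s["tool_rot"]).as_matrix();T[:3,3]=s["position"]
        V=np.linalg.inv(T@np.array(c["tool_from_camera"]))
    return im,K,V
def ray(K,V,px,z):
    M=np.linalg.inv(V); d=M[:3,:3]@np.linalg.inv(K)@[px[0],px[1],1]; o=M[:3,3]
    return o+d*(z-o[2])/d[2]
def proj(K,V,p):
    q=V[:3,:3]@np.asarray(p,float)+V[:3,3]; q=K@q; return q[:2]/q[2]
def save(n,im): cv2.imwrite("pics/"+n,cv2.cvtColor(im,cv2.COLOR_RGB2BGR))
E
python3 - <<'E'
from h import *
for n in("scene","side","wrist"):
    im,K,V=cam(n); save(n+"0.png",im); c=vision.get_calibration(n); print(n,{k:v for k,v in c.items() if k!='view'}, np.linalg.inv(V)[:3].round(3).tolist())
    for l in("plate","riser","pointer_stand"):
        print(l,[(np.round(b["box"]).tolist(),round(b["conf"],2)) for b in boxes_of(n,l)])
print(readout.state(), manip.grasp_offset)
a=np.hstack([cv2.imread("pics/scene0.png"),cv2.imread("pics/side0.png")])
E
```

```text
scene {'fov_y': 54.93782636258822, 'cx': 280.497342404531, 'cy': 207.16755149333372} [[-0.857, -0.391, 0.336, 0.175], [-0.515, 0.625, -0.586, 0.715], [0.02, -0.675, -0.737, 0.923]]
plate [([280.0, 304.0, 344.0, 325.0], 0.77), ([293.0, 208.0, 359.0, 264.0], 0.65)]
riser [([228.0, 204.0, 274.0, 251.0], 0.85)]
pointer_stand [([264.0, 157.0, 284.0, 184.0], 0.73), ([326.0, 148.0, 340.0, 153.0], 0.54), ([293.0, 205.0, 357.0, 264.0], 0.32)]
side {'fov_y': 54.668059537351944, 'cx': 282.5701431154493, 'cy': 206.70427829401322} [[0.825, -0.253, 0.505, 0.013], [-0.565, -0.366, 0.74, -0.724], [-0.002, -0.896, -0.445, 0.557]]
plate [([231.0, 232.0, 284.0, 288.0], 0.58), ([157.0, 216.0, 206.0, 240.0], 0.55)]
riser [([276.0, 189.0, 314.0, 237.0], 0.91)]
pointer_stand [([355.0, 214.0, 377.0, 255.0], 0.64)]
wrist {'fov_y': 58.25512952004197, 'cx': 277.96420427622115, 'cy': 211.0950578943553, 'tool_from_camera': array([[ 7.58767912e-04, -9.45899816e-01, -3.24457953e-01,
         8.32030010e-02],
       [ 9.99999695e-01,  7.76969419e-04,  7.34531242e-05,
         4.96335003e-04],
       [ 1.82614610e-0
[... 343 characters left out ...]
clock': 0.6, 'joint_positions': array([-3.69180278e-02,  2.63888267e-01,  1.60396472e+00,  5.16599222e-06,
        1.27370663e+00, -3.69197368e-02]), 'qd': array([ 0.00089606, -0.0006433 , -0.00119415, -0.00011405, -0.00051529,
        0.00017112]), 'effort': array([ 3.76763655e-04, -5.14636445e+01, -3.67459738e+01, -1.30279468e-04,
        1.17341569e-03,  8.44848074e-06]), 'position': array([ 6.75011744e-01, -1.26169724e-05,  2.07806719e-01]), 'tool_rot': array([2.22142651e+00, 2.22142695e+00, 4.09937376e-05]), 'force': array([ 0.47673771, -0.02130994,  0.86682689]), 'wrist_torque': array([ 0.01250661, -0.02738767, -0.0211245 ]), 'gripper_force': 0.0, 'opening': 0.08540810024926038} 0.0187
```

View pics/scene0.png

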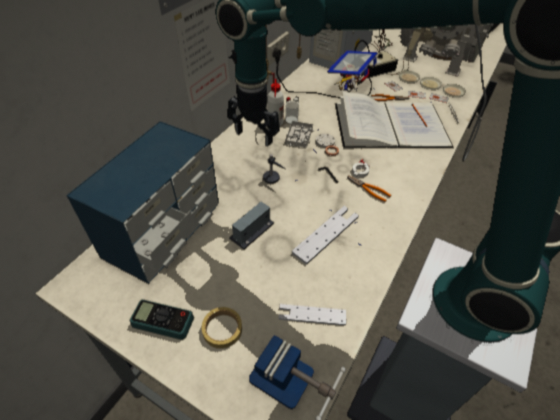

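View pics/side0.png

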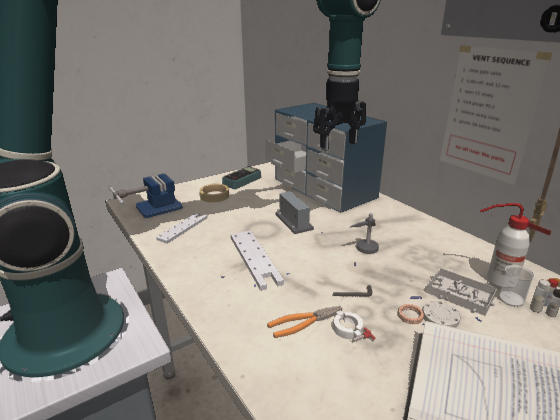

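The scene picture shows the larger plate at about (326,236) with its fork up-right, the riser at (251,226) and the pointer at (272,170). The side picture agrees. Next I'll get rough world positions and view the wrist picture.

```bash
python3 - <<'E'
from h import *
im,K,V=cam("scene")
for n,p,z in[("plate tail",(305,254),.014),("plate fork",(349,214),.014),("riser top a",(237,220+8),.07),("riser top b",(265,208),.07),("riser foot lo",(236,247),0),("foot r",(272,226),0),("stand foot",(271,178),0),("post top",(271,158),.1),("needle tip",(282,162),.077)]: print(n,ray(K,V,p,z).round(3))
im,K,V=cam("side")
for n,p,z in[("plate tail",(243,237),.014),("plate fork",(272,283),.014),("riser top",(293,196),.07),("stand foot",(368,246),0),("needle tip",(353,225),.077)]: print(n,ray(K,V,p,z).round(3))
for n,b in (("scene",(200,130,400,280)),("side",(210,170,410,320))):
    i=vision.camera(n)[b[1]:b[3],b[0]:b[2]]; save(n+"_c.png",cv2.resize(i,None,fx=2,fy=2,interpolation=2))
a=np.vstack([cv2.imread("pics/scene_c.png"),cv2.imread("pics/side_c.png")]); 
w=cv2.imread("pics/wrist0.png"); o=np.zeros((600,800,3),np.uint8); o[:,:400]=a; o[:300,400:]=cv2.resize(w,(400,300)); cv2.imwrite("pics/combo.png",o)
E
```

```text
plate tail [0.441 0.106 0.014]
plate fork [ 0.399 -0.094  0.014]
riser top a [0.624 0.165 0.07 ]
riser top b [0.599 0.063 0.07 ]
riser foot lo [0.623 0.179 0.   ]
foot r [0.577 0.059 0.   ]
stand foot [ 0.689 -0.115  0.   ]
post top [ 0.681 -0.102  0.1  ]
needle tip [ 0.656 -0.127  0.077]
plate tail [0.445 0.091 0.014]
plate fork [ 0.4   -0.116  0.014]
riser top [0.63  0.126 0.07 ]
stand foot [ 0.699 -0.111  0.   ]
needle tip [ 0.643 -0.106  0.077]
```

View pics/combo.png

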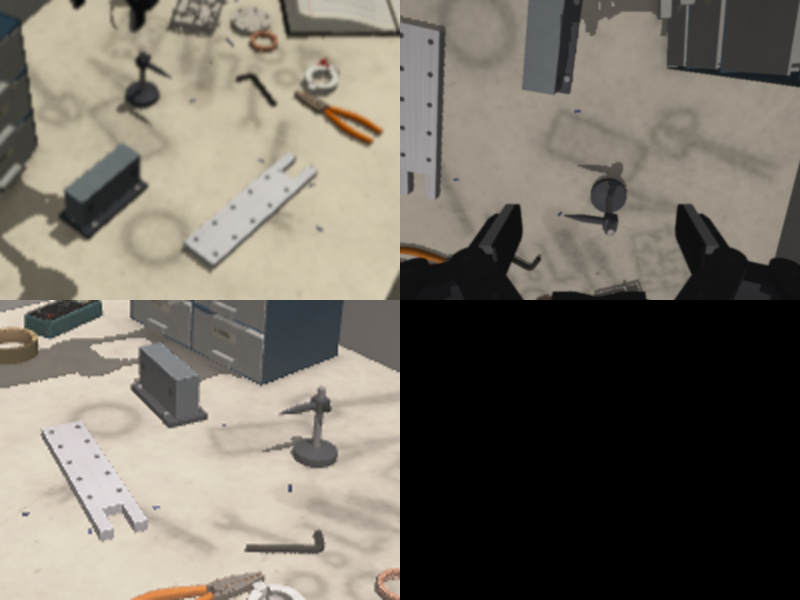

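The combined picture shows the riser and plate roughly along world -y, forks towards -y, and the needle pointing to -x. I'll take an overview with the wrist camera.

Request:
{"name": "arm_command", "arguments": {"motion": [{"gripper":1,"dx":-0.04,"dy":0.03,"dz":0.04},{"dx":-0.04,"dy":0.03,"dz":0.04},{"dx":-0.04,"dy":0.04,"dz":0.04},{"dx":0},{"dx":0}]}}

```text
invalid input at $.motion[0]: expected keys gripper, dx, dy, dz, twist
```

```bash
python3 - <<'E'
from h import *
im,K,V=cam("wrist"); save("w1.png",im); np.savez("w1.npz",K=K,V=V)
print(readout.state()["position"],readout.state()["clock"])
for l in("plate","riser","pointer_stand"): print(l,[(np.round(b["box"]).tolist(),round(b["conf"],2)) for b in boxes_of("wrist",l)])
E
```

```text
[6.75021822e-01 2.55891167e-06 2.07802347e-01] 0.85
plate [([1.0, 33.0, 60.0, 279.0], 0.92), ([233.0, 250.0, 320.0, 329.0], 0.27), ([172.0, 1.0, 256.0, 134.0], 0.16)]
riser [([172.0, 1.0, 256.0, 134.0], 0.71)]
pointer_stand [([231.0, 249.0, 319.0, 332.0], 0.97)]
```

View pics/w1.png

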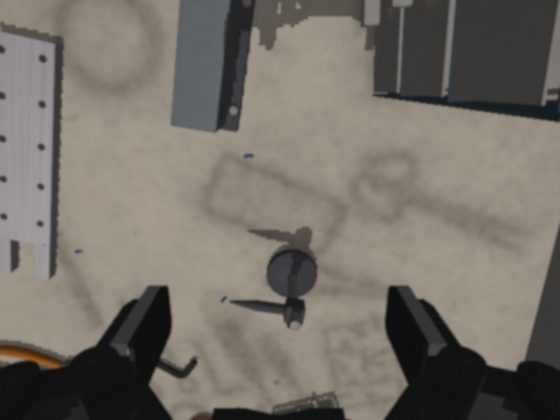

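The move was refused because all keys are needed. The picture shows the start pose: riser cut off at the top, needle tip at (231,302), plate cut off at the left.

Request:
{"name": "arm_command", "arguments": {"motion": [{"gripper":1,"dx":-0.04,"dy":0.03,"dz":0.04,"twist":0},{"gripper":1,"dx":-0.04,"dy":0.03,"dz":0.04,"twist":0},{"gripper":1,"dx":-0.04,"dy":0.04,"dz":0.04,"twist":0},{"gripper":1,"dx":0,"dy":0,"dz":0,"twist":0},{"gripper":1,"dx":0,"dy":0,"dz":0,"twist":0}]}}

```text
clock: 1.62
position: [0.5609, 0.0945, 0.3217]
tool_rot: [2.22, 2.222, 0.0]
force: [-0.6, -0.2, -0.7]
opening: 0.0854
gripper_force: 0.0
```

```bash
python3 - <<'E'
from h import *
im,K,V=cam("wrist"); save("w2.png",im); np.savez("w2.npz",K=K,V=V)
print(readout.state()["position"],readout.state()["clock"])
for l in("plate","riser","pointer_stand"): print(l,[(np.round(b["box"]).tolist(),round(b["conf"],2)) for b in boxes_of("wrist",l)])
E
```

```text
[0.56080321 0.09405175 0.32065356] 1.675
plate [([16.0, 4.0, 149.0, 66.0], 0.92), ([147.0, 127.0, 213.0, 297.0], 0.88)]
riser [([292.0, 87.0, 358.0, 204.0], 0.89)]
pointer_stand [([336.0, 273.0, 387.0, 339.0], 0.72)]
```

View pics/w2.png

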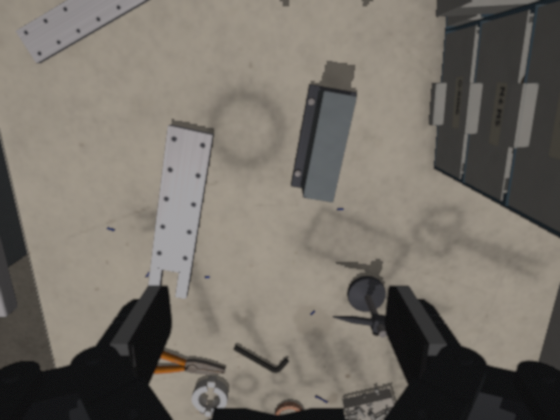

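The overview shows the plate from (190,127) to (168,290), the riser top from (338,90) to (320,198), and the needle tip at (334,317). Now I'll fit rectangles.

```bash
cat > fit.py <<'E'
from h import *
def rect(im,K,V,seed,z,tol=12,box=None):
    m=np.zeros((422,562),np.uint8)
    g=cv2.medianBlur(im,3)
    cv2.floodFill(g.copy(),m,seed,0,(tol,)*3,(tol,)*3,4|(255<<8)|cv2.FLOODFILL_MASK_ONLY|cv2.FLOODFILL_FIXED_RANGE)
    m=cv2.morphologyEx(m[1:-1,1:-1],cv2.MORPH_CLOSE,np.ones((5,5)))
    ys,xs=np.nonzero(m)
    P=np.array([ray(K,V,p,z)[:2] for p in zip(xs,ys)])*1000
    (c,s,a)=cv2.minAreaRect(P.astype(np.float32)); b=cv2.boxPoints((c,s,a))
    e=b[1]-b[0] if np.linalg.norm(b[1]-b[0])>np.linalg.norm(b[2]-b[1]) else b[2]-b[1]
    if e[1]>0:e=-e
    return np.array(c).round(1),np.round(s,1),round(np.degrees(np.arctan2(*e[::-1])),2),len(xs)
E
python3 - <<'E'
from fit import *
im=cv2.imread("pics/w2.png")[:,:,::-1].copy();d=np.load("w2.npz");K,V=d["K"],d["V"]
print(im[200,180],im[200,140],im[150,330],im[150,310])
for t in(15,25,35):
    print(t,"plate",rect(im,K,V,(180,220),.014,t),"riser",rect(im,K,V,(330,150),.07,t))
for n,p in(("tip",(334,317)),):print(n,ray(K,V,p,.077).round(4))
print("stand foot",ray(K,V,(366,294),.006).round(4))
im1=cv2.imread("pics/w1.png")[:,:,::-1];
T=np.eye(4)
# w1 pose: same orientation, TCP .675,0,.2078
V1=V.copy(); M=np.linalg.inv(V); M[:3,3]+=np.array([.6750,0,.2078])-np.array([.56085,.0943,.3211]); V1=np.linalg.inv(M)
print("tip w1",ray(K,V1,(230,301),.077).round(4),"post top",ray(K,V1,(294,315),.1).round(4), "riser end corners",ray(K,V1,(172,125),.07).round(4),ray(K,V1,(215,131),.07).round(4))
im,K,V=cam("scene")
E
```

```text
[163 161 162] [149 141 129] [ 94  98 100] [37 38 39]
15 plate (array([426.7,   3.7]), array([236.8,  53.5]), np.float32(-102.42), 5962) riser (array([616.2, 107.4]), array([117.7,  36.8]), np.float32(-99.49), 3306)
25 plate (array([426.2,   3.7]), array([238.8,  55.1]), np.float32(-102.39), 6436) riser (array([617.3, 122.4]), array([150.7,  49.9]), np.float32(-92.82), 4095)
35 plate (array([568.9,  -0.8]), array([699.9, 531.2]), np.float32(-179.42), 92543) riser (array([611.1, 123.4]), array([150.4,  54.1]), np.float32(-99.45), 4965)
tip [ 0.6331 -0.1055  0.077 ]
stand foot [ 0.6903 -0.1153  0.006 ]
tip w1 [ 0.6323 -0.1046  0.077 ] post top [ 0.6894 -0.1037  0.1   ] riser end corners [0.5919 0.0509 0.07  ] [0.6256 0.0463 0.07  ]
```

Request:
{"name": "arm_command", "arguments": {"motion": [{"gripper":1,"dx":-0.026,"dy":-0.016,"dz":-0.04,"twist":-0.05},{"gripper":1,"dx":-0.026,"dy":-0.016,"dz":-0.04,"twist":-0.05},{"gripper":1,"dx":-0.026,"dy":-0.017,"dz":-0.04,"twist":-0.05},{"gripper":1,"dx":-0.026,"dy":-0.017,"dz":-0.04,"twist":-0.05},{"gripper":1,"dx":-0.026,"dy":-0.017,"dz":-0.04,"twist":-0.016},{"gripper":1,"dx":0,"dy":0,"dz":-0.02,"twist":0},{"gripper":1,"dx":0,"dy":0,"dz":0,"twist":0}]}}

```text
clock: 2.75
position: [0.4286, 0.0111, 0.0996]
tool_rot: [-2.447, -1.965, 0.006]
force: [1.0, 0.8, 0.5]
opening: 0.0852
gripper_force: 0.0
```

```bash
python3 - <<'E'
from fit import *
im,K,V=cam("wrist"); save("w3.png",im)
s=readout.state(); print(s["position"],s["clock"]); Rm=R.from_rotvec(s["tool_rot"]).as_matrix(); print(np.degrees(np.arctan2(Rm[1,1],Rm[0,1])),Rm[:,2])
for l in((15,25)): print(rect(im,K,V,(280,280),.014,l))
E
```

```text
[0.43031342 0.01126865 0.10122976] 2.8
-12.427406254746792 [-2.19621380e-03  7.62115406e-05 -9.99997585e-01]
(array([423.7,  -9.3]), array([208.3,  54.3]), np.float32(-102.39), 18217)
(array([423.2,  -9.9]), array([210.9,  56.5]), np.float32(-102.37), 18977)
```

View pics/w3.png

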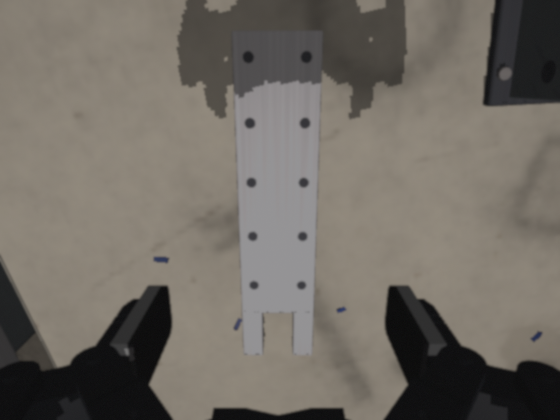

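The plate lies straight between the fingers (columns 236–320, fork at row 354), with yaw matching. I'll descend and grip.

Request:
{"name": "arm_command", "arguments": {"motion": [{"gripper":1,"dx":-0.002,"dy":0,"dz":-0.05,"twist":0},{"gripper":1,"dx":0,"dy":0,"dz":-0.03,"twist":0},{"gripper":1,"dx":0,"dy":0,"dz":-0.015,"twist":0},{"gripper":1,"dx":0,"dy":0,"dz":0,"twist":0},{"gripper":-1,"dx":0,"dy":0,"dz":0,"twist":0},{"gripper":-1,"dx":0,"dy":0,"dz":0,"twist":0},{"gripper":-1,"dx":0,"dy":0,"dz":0,"twist":0},{"gripper":-1,"dx":0,"dy":0,"dz":0,"twist":0}], "force": 60}}

```text
clock: 3.8
position: [0.4291, 0.0116, 0.0074]
tool_rot: [2.448, 1.969, 0.001]
force: [0.9, 0.2, 0.1]
opening: 0.0126
gripper_force: 0.0
```

```bash
python3 - <<'E'
from fit import *
im,K,V=cam("wrist"); i2,_,_=cam("side"); s=readout.state(); print(s["position"],s["opening"],s["gripper_force"],s["force"])
o=np.hstack([cv2.resize(im,(400,300)),cv2.resize(i2[180:330,180:380],(400,300))]); save("w4.png",o)
E
```

```text
[0.42892778 0.01164643 0.00713702] 0.00034775294449189556 0.0 [-0.94873274 -0.41246115 -0.49275218]
```

View pics/w4.png

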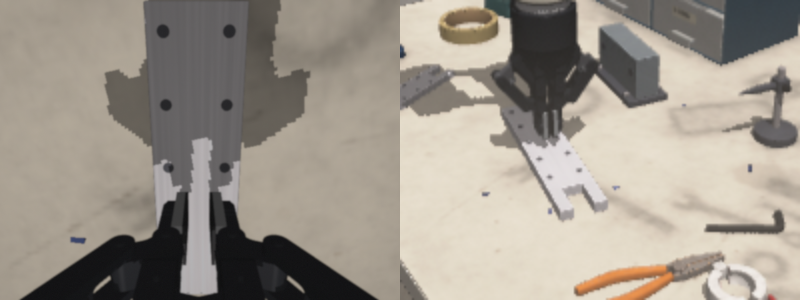

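The fingers closed over the top of the plate: half open, their tips stand well back of the TCP. I'll reopen and go lower.

Request:
{"name": "arm_command", "arguments": {"motion": [{"gripper":1,"dx":0,"dy":0,"dz":0.01,"twist":0},{"gripper":1,"dx":0,"dy":0,"dz":0,"twist":0},{"gripper":1,"dx":0,"dy":0,"dz":0,"twist":0},{"gripper":1,"dx":0,"dy":0,"dz":0,"twist":0},{"gripper":1,"dx":0,"dy":0,"dz":0,"twist":0},{"gripper":1,"dx":0,"dy":0,"dz":-0.015,"twist":0},{"gripper":1,"dx":0,"dy":0,"dz":0,"twist":0}]}}

```text
clock: 4.78
position: [0.4269, 0.0117, 0.0002]
tool_rot: [-2.446, -1.968, 0.005]
force: [0.7, -0.4, -0.2]
opening: 0.0856
gripper_force: 0.0
```

Request:
{"name": "arm_command", "arguments": {"motion": [{"gripper":1,"dx":0.001,"dy":0,"dz":-0.003,"twist":0},{"gripper":1,"dx":0,"dy":0,"dz":0,"twist":0},{"gripper":-1,"dx":0,"dy":0,"dz":0,"twist":0},{"gripper":-1,"dx":0,"dy":0,"dz":0,"twist":0},{"gripper":-1,"dx":0,"dy":0,"dz":0,"twist":0}], "force": 60}}

```text
clock: 5.4
position: [0.43, 0.0116, -0.0009]
tool_rot: [2.448, 1.969, 0.0]
force: [-0.8, 0.6, -0.3]
opening: 0.0322
gripper_force: 0.0
```

```bash
python3 - <<'E'
from fit import *
im,K,V=cam("side"); i2,K2,V2=cam("scene"); s=readout.state(); p=s["position"]; print(p,s["opening"],s["gripper_force"],s["force"])
for z in(0,.014,.03,.05): print(z,proj(K,V,[p[0],p[1],z]).round(1),proj(K2,V2,[p[0],p[1],z]).round(1))
o=np.hstack([cv2.resize(im[200:300,205:305],(400,400),interpolation=0),cv2.resize(i2[180:280,280:380],(400,400),interpolation=0)]); save("w5.png",o)
E
```

```text
[ 0.42991142  0.011654   -0.00093531] 0.016445173229483818 0.0 [0.07475414 0.49686062 0.49127903]
0 [253.9 257.2] [323.5 235.9]
0.014 [253.7 252.4] [324.  232.9]
0.03 [253.5 246.8] [324.5 229.4]
0.05 [253.2 239.8] [325.2 224.9]
```

View pics/w5.png

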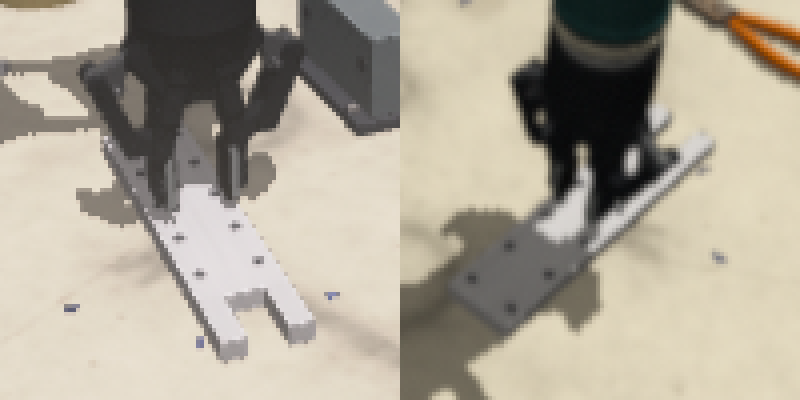

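At opening ~0.03 the fingertips project at about plate-top height (crop pixels (165,215) and (232,203)), so they stand about 15 mm behind the TCP. I'll open and go lower in steps, watching the force.

Request:
{"name": "arm_command", "arguments": {"motion": [{"gripper":1,"dx":0,"dy":0,"dz":0.01,"twist":0},{"gripper":1,"dx":0,"dy":0,"dz":0,"twist":0},{"gripper":1,"dx":0,"dy":0,"dz":0,"twist":0},{"gripper":1,"dx":0,"dy":0,"dz":0,"twist":0},{"gripper":1,"dx":-0.001,"dy":0,"dz":-0.012,"twist":0},{"gripper":1,"dx":0,"dy":0,"dz":-0.006,"twist":0},{"gripper":1,"dx":0,"dy":0,"dz":0,"twist":0}]}}

```text
clock: 6.38
position: [0.4276, 0.0117, -0.0102]
tool_rot: [-2.447, -1.968, 0.003]
force: [-0.8, 1.0, 0.6]
opening: 0.0854
gripper_force: 0.0
```

Request:
{"name": "arm_command", "arguments": {"motion": [{"gripper":-1,"dx":0,"dy":0,"dz":0,"twist":0},{"gripper":-1,"dx":0,"dy":0,"dz":0,"twist":0},{"gripper":-1,"dx":0,"dy":0,"dz":0,"twist":0}]}}

```text
clock: 6.75
position: [0.4291, 0.0116, -0.0088]
tool_rot: [2.448, 1.969, 0.001]
force: [0.0, -0.4, 0.8]
opening: 0.0323
gripper_force: 0.0
```

No contact still. I'll use touch: with the fingers shut, lower in small steps until the plate's top is felt.

Request:
{"name": "arm_command", "arguments": {"motion": [{"gripper":-1,"dx":0,"dy":0,"dz":0,"twist":0},{"gripper":-1,"dx":0,"dy":0,"dz":-0.002,"twist":0},{"gripper":-1,"dx":0,"dy":0,"dz":0,"twist":0}]}}

```text
clock: 7.12
position: [0.4305, 0.0115, -0.0095]
tool_rot: [2.446, 1.968, 0.003]
force: [-1.8, -1.4, 9.5]
opening: 0.0001
gripper_force: 5.2
```

```bash
python3 - <<'E'
from fit import *
im,K,V=cam("side"); i2,K2,V2=cam("wrist"); s=readout.state(); print(s["position"],s["opening"],s["gripper_force"],s["force"],s["effort"],s["clock"])
T=np.array(vision.get_calibration("wrist")["tool_from_camera"]);C=np.linalg.inv(T)
for z in(0,-.01,-.02,-.03,-.04): print(z,[proj(K2,C,[x,0,z]).round(0).tolist() for x in(-.011,0,.011)], proj(K,V,s["position"]-np.array([0,0,z])).round(1))
o=np.hstack([cv2.resize(im[200:300,205:305],(400,400),interpolation=0),cv2.resize(i2[200:400,180:380],(400,400))]); save("w6.png",o)
E
```

```text
[ 0.43045919  0.01149258 -0.00948122] -5.6577167193259235e-05 5.155853999331157 [-2.71088023 -0.0898491   9.66368878] [ 1.85926077e-01 -2.64420927e+01 -2.44890672e+01  1.32950717e-01
 -6.77956156e-01  1.45978396e-03] 7.225
0 [[277.0, 283.0], [277.0, 263.0], [277.0, 242.0]] [254.3 260.3]
-0.01 [[277.0, 294.0], [277.0, 273.0], [277.0, 251.0]] [254.2 257. ]
-0.02 [[277.0, 306.0], [277.0, 284.0], [277.0, 261.0]] [254.  253.5]
-0.03 [[277.0, 319.0], [277.0, 296.0], [277.0, 272.0]] [253.9 250.1]
-0.04 [[276.0, 334.0], [276.0, 310.0], [276.0, 285.0]] [253.7 246.6]
```

View pics/w6.png

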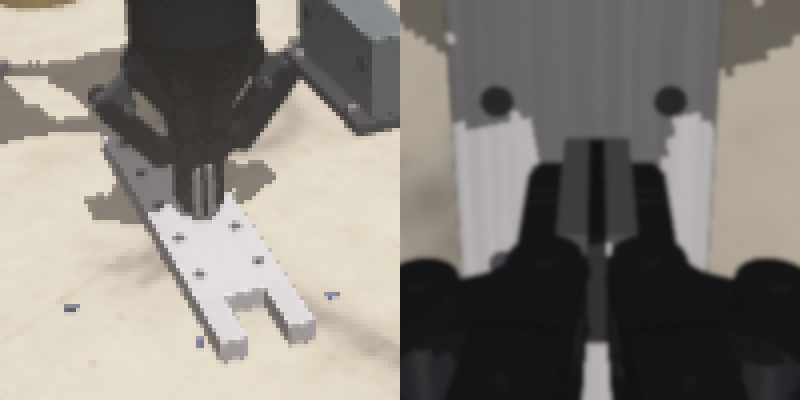

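Touch found: shut fingertips rest on the plate top (14 mm) at reported z = -0.0095, so the real tips are about 23 mm behind the reported TCP (30 mm or so when half open). I'll grip at z ≈ -0.027.

Request:
{"name": "arm_command", "arguments": {"motion": [{"gripper":1,"dx":0,"dy":0,"dz":0.01,"twist":0},{"gripper":1,"dx":0,"dy":0,"dz":0,"twist":0},{"gripper":1,"dx":0,"dy":0,"dz":0,"twist":0},{"gripper":1,"dx":0,"dy":0,"dz":0,"twist":0},{"gripper":1,"dx":0,"dy":0,"dz":-0.014,"twist":0},{"gripper":1,"dx":0,"dy":0,"dz":-0.012,"twist":0},{"gripper":1,"dx":0,"dy":0,"dz":0,"twist":0}]}}

```text
clock: 8.1
position: [0.4268, 0.0117, -0.0289]
tool_rot: [-2.446, -1.967, 0.005]
force: [0.3, -0.6, -1.0]
opening: 0.0855
gripper_force: 0.0
```

Request:
{"name": "arm_command", "arguments": {"motion": [{"gripper":-1,"dx":0,"dy":0,"dz":0,"twist":0},{"gripper":-1,"dx":0,"dy":0,"dz":0,"twist":0},{"gripper":-1,"dx":0,"dy":0,"dz":0,"twist":0},{"gripper":-1,"dx":0,"dy":0,"dz":0,"twist":0}]}}

```text
clock: 8.6
position: [0.4294, 0.0117, -0.0265]
tool_rot: [2.447, 1.969, 0.001]
force: [-0.6, 0.0, 3.6]
opening: 0.0546
gripper_force: 65.5
```

Gripped (54.6 mm, 65 N) with the plate underside at 0 for z = -0.0265. I'll lift it and carry it over the riser.

Request:
{"name": "arm_command", "arguments": {"motion": [{"gripper":-1,"dx":0,"dy":0,"dz":0.04,"twist":0},{"gripper":-1,"dx":0,"dy":0,"dz":0.04,"twist":0},{"gripper":-1,"dx":0.02,"dy":0.012,"dz":0.02,"twist":0.01},{"gripper":-1,"dx":0.04,"dy":0.022,"dz":0,"twist":0.01},{"gripper":-1,"dx":0.04,"dy":0.022,"dz":0,"twist":0.01},{"gripper":-1,"dx":0.04,"dy":0.022,"dz":0,"twist":0.01},{"gripper":-1,"dx":0.03,"dy":0.016,"dz":0,"twist":0.01},{"gripper":-1,"dx":0.02,"dy":0.01,"dz":0,"twist":0},{"gripper":-1,"dx":0,"dy":0,"dz":0,"twist":0},{"gripper":-1,"dx":0,"dy":0,"dz":0,"twist":0}]}}

```text
clock: 9.85
position: [0.617, 0.1152, 0.0716]
tool_rot: [-2.397, -2.029, 0.005]
force: [-0.6, -0.2, -5.1]
opening: 0.0548
gripper_force: 66.7
```

```bash
python3 - <<'E'
from fit import *
im,K,V=cam("wrist"); save("w7.png",im); np.savez("w7.npz",K=K,V=V)
s=readout.state(); print(s["position"],s["clock"],s["opening"]); Rm=R.from_rotvec(s["tool_rot"]).as_matrix(); print(np.degrees(np.arctan2(Rm[1,1],Rm[0,1])),Rm[:,2])
E
```

```text
[0.61701064 0.11511214 0.07181888] 9.9 0.05411331187181465
-9.517476908266115 [-2.74199191e-03 -5.50296641e-04 -9.99996089e-01]
```

View pics/w7.png

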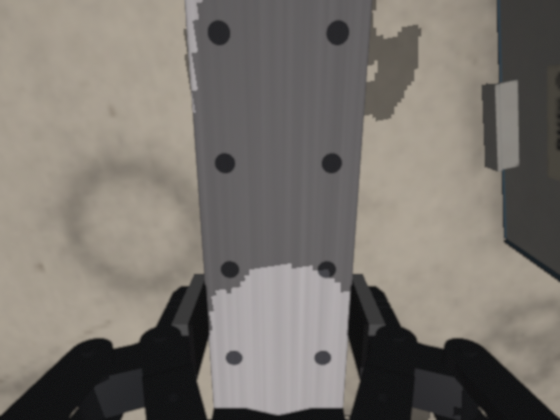

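The plate is square in the fingers (columns 205–355). I'll lower to just above the riser.

Request:
{"name": "arm_command", "arguments": {"motion": [{"gripper":-1,"dx":0.002,"dy":0.001,"dz":-0.012,"twist":0},{"gripper":-1,"dx":0,"dy":0,"dz":-0.01,"twist":0},{"gripper":-1,"dx":0,"dy":0,"dz":0,"twist":0},{"gripper":-1,"dx":0,"dy":0,"dz":0,"twist":0}]}}

```text
clock: 10.4
position: [0.6207, 0.1165, 0.0507]
tool_rot: [-2.398, -2.03, 0.0]
force: [-0.6, -0.8, -4.2]
opening: 0.0545
gripper_force: 66.6
```

```bash
cat > chk.py <<'E'
from fit import *
s=readout.state(); print(s["position"].round(4),s["clock"],s["opening"],s["gripper_force"],s["force"].round(1))
for n in("scene","side"):
    im,K,V=cam(n)
    import sys
    for q in("plate","riser","pointer_stand"):
        print(n,q,[(np.round(b["box"],1).tolist(),round(b["conf"],2)) for b in boxes_of(n,q)][:3])
    save(n+"_%.2f.png"%s["clock"],im)
    c=np.array([617.5,107.6]);u=np.array([-.165,-.986]);v=np.array([.986,-.165])
    # predicted bounding box of plate centred at riser x=px
    for px in map(float,sys.argv[1:]):
        P=[proj(K,V,[*(c+u*(px+a)+v*b)/1000,z]) for a in(-120,120) for b in(-28,28) for z in(.07,.084)]
        print(" pred",px,np.r_[np.min(P,0),np.max(P,0)].round(1))
    P=[proj(K,V,[*(c+u*a+v*b)/1000,z]) for a,b,z in [(x,y,.07) for x in(-60,60) for y in(-18,18)]+[(x,y,0) for x in(-65,65) for y in(-30,30)]]
    print(" predriser",np.r_[np.min(P,0),np.max(P,0)].round(1), "tip",proj(K,V,[.6327,-.105,.077]).round(1))
E
python3 chk.py 0
```

```text
[0.6207 0.1165 0.0507] 10.4 0.05454258728354513 66.58380031585693 [-0.6 -0.8 -4.2]
scene plate [([209.4, 186.4, 288.3, 245.9], 0.9), ([278.2, 302.4, 344.2, 326.1], 0.63)]
scene riser [([232.7, 212.8, 274.4, 249.0], 0.67), ([325.1, 147.6, 339.4, 152.9], 0.17)]
scene pointer_stand [([262.2, 158.3, 281.8, 181.5], 0.6)]
 pred 0.0 [211.8 184.9 286.  246.6]
 predriser [228.5 200.7 273.9 250.2] tip [284.7 168.5]
side plate [([269.4, 180.8, 325.9, 215.6], 0.83), ([157.2, 216.3, 205.8, 241.0], 0.74)]
side riser [([277.2, 195.6, 314.3, 236.3], 0.9)]
side pointer_stand [([355.7, 214.3, 376.8, 255.1], 0.85), ([220.9, 166.3, 260.8, 191.0], 0.43)]
 pred 0.0 [267.1 178.2 323.7 219.7]
 predriser [274.3 190.3 313.  233.9] tip [349.6 226.1]
```

Request:
{"name": "arm_command", "arguments": {"motion": [{"gripper":-1,"dx":-0.001,"dy":0,"dz":-0.005,"twist":0},{"gripper":-1,"dx":0,"dy":0,"dz":-0.002,"twist":0},{"gripper":-1,"dx":0,"dy":0,"dz":0,"twist":0},{"gripper":-1,"dx":0,"dy":0,"dz":0,"twist":0}]}}

```text
clock: 11.3
position: [0.6198, 0.1166, 0.0438]
tool_rot: [-2.398, -2.03, 0.0]
force: [0.6, 0.0, -3.7]
opening: 0.0541
gripper_force: 66.7
```

Request:
{"name": "arm_command", "arguments": {"motion": [{"gripper":-1,"dx":0,"dy":0,"dz":-0.001,"twist":0},{"gripper":-1,"dx":0,"dy":0,"dz":0,"twist":0}]}}

```text
clock: 11.55
position: [0.6199, 0.1166, 0.0435]
tool_rot: [2.398, 2.03, 0.0]
force: [-2.1, 0.5, 2.1]
opening: 0.0549
gripper_force: 67.2
```

Request:
{"name": "arm_command", "arguments": {"motion": [{"gripper":-1,"dx":0,"dy":0,"dz":-0.001,"twist":0},{"gripper":-1,"dx":0,"dy":0,"dz":0,"twist":0}]}}

```text
clock: 11.8
position: [0.62, 0.1167, 0.0435]
tool_rot: [2.398, 2.03, 0.0]
force: [-4.3, -1.2, 6.9]
opening: 0.0542
gripper_force: 68.0
```

In contact with the riser. I'll ease the push and release.

Request:
{"name": "arm_command", "arguments": {"motion": [{"gripper":-1,"dx":0,"dy":0,"dz":0.001,"twist":0},{"gripper":1,"dx":0,"dy":0,"dz":0,"twist":0},{"gripper":1,"dx":0,"dy":0,"dz":0,"twist":0},{"gripper":1,"dx":0,"dy":0,"dz":0,"twist":0},{"gripper":1,"dx":0,"dy":0,"dz":0,"twist":0},{"gripper":1,"dx":0,"dy":0,"dz":0,"twist":0},{"gripper":1,"dx":0,"dy":0,"dz":0,"twist":0},{"gripper":1,"dx":0,"dy":0,"dz":0,"twist":0}]}}

```text
clock: 12.8
position: [0.6199, 0.1167, 0.043]
tool_rot: [2.398, 2.03, 0.0]
force: [0.4, -1.2, 0.2]
opening: 0.0855
gripper_force: 0.0
```

```bash
python3 chk.py 0; python3 - <<'E'
from fit import *
im,K,V=cam("wrist");save("w8.png",im)
s=readout.state(); print(s["position"])
g=im[:, :, :].mean(2)
for r in(20,60,100,140,180,220): print(r, [int(x) for x in g[r,150:420:10]])
for t in(15,25):print(rect(im,K,V,(280,120),.084,t))
E
```

```text
[0.6199 0.1167 0.043 ] 12.8 0.08549924630626565 0.0 [ 0.4 -1.2  0.2]
scene plate [([281.0, 302.0, 346.3, 323.9], 0.72), ([212.0, 187.7, 286.1, 246.5], 0.67)]
scene riser [([231.8, 215.9, 274.2, 250.4], 0.56)]
scene pointer_stand [([261.1, 155.7, 283.7, 180.9], 0.54)]
 pred 0.0 [211.8 184.9 286.  246.6]
 predriser [228.5 200.7 273.9 250.2] tip [284.7 168.5]
side plate [([270.2, 179.7, 322.9, 216.9], 0.83), ([155.2, 213.3, 207.1, 240.3], 0.67)]
side riser [([275.2, 200.7, 312.9, 237.8], 0.86), ([201.9, 186.7, 225.1, 202.4], 0.54), ([395.4, 305.6, 425.1, 325.0], 0.37)]
side pointer_stand [([355.8, 213.7, 378.5, 255.0], 0.79)]
 pred 0.0 [267.1 178.2 323.7 219.7]
 predriser [274.3 190.3 313.  233.9] tip [349.6 226.1]
[0.6198188  0.11665921 0.04292513]
20 [157, 160, 161, 162, 165, 94, 95, 57, 96, 97, 97, 98, 98, 100, 100, 99, 97, 101, 99, 55, 99, 101, 91, 90, 155, 154, 156]
60 [158, 159, 95, 92, 144, 97, 97, 96, 98, 98, 97, 99, 99, 101, 102, 98, 100, 103, 101, 97, 100, 99, 90, 91, 92, 92, 92]
100 [158, 94, 94, 95, 94, 101, 97, 97, 99, 100, 98, 99, 100, 101, 103, 100, 101, 102, 102, 98, 101, 100, 93, 92, 94, 95, 92]
140 [159, 128, 106, 152, 96, 102, 97, 98, 99, 100, 99, 100, 101, 102, 104, 101, 101, 102, 101, 99, 103, 100, 92, 93, 94, 152, 104]
180 [144, 148, 154, 155, 155, 97, 97, 99, 100, 101, 99, 101, 101, 101, 104, 101, 101, 102, 100, 103, 101, 137, 161, 163, 162, 161, 163]
220 [150, 135, 132, 133, 143, 122, 98, 100, 100, 100, 100, 101, 102, 100, 103, 102, 101, 103, 100, 105, 100, 155, 151, 153, 156, 157, 162]
(array([636.1, 175.6]), array([92.9, 88.6]), np.float32(-96.68), 52054)
(array([636. , 175.4]), array([93.2, 88.6]), np.float32(-96.82), 54687)
```

Released and balanced. I'll rise straight up for a close measurement of the fork end, riser and needle tip.

Request:
{"name": "arm_command", "arguments": {"motion": [{"gripper":1,"dx":0,"dy":0,"dz":0.03,"twist":0},{"gripper":1,"dx":0,"dy":0,"dz":0.05,"twist":0},{"gripper":1,"dx":0,"dy":-0.03,"dz":0.05,"twist":0},{"gripper":1,"dx":0,"dy":-0.04,"dz":0.04,"twist":0},{"gripper":1,"dx":0,"dy":0,"dz":0,"twist":0},{"gripper":1,"dx":0,"dy":0,"dz":0,"twist":0}]}}

```text
clock: 14.0
position: [0.6194, 0.0467, 0.2125]
tool_rot: [-2.398, -2.028, 0.0]
force: [0.1, -0.2, 0.5]
opening: 0.0854
gripper_force: 0.0
```

```bash
python3 - <<'E'
from fit import *
im,K,V=cam("wrist");save("w9.png",im);np.savez("w9.npz",K=K,V=V)
s=readout.state(); print(s["position"],s["clock"])
for q in("plate","riser","pointer_stand"): print(q,[(np.round(b["box"],1).tolist(),round(b["conf"],2)) for b in boxes_of("wrist",q)])
c=np.array([617.5,107.6]);u=np.array([-.165,-.986]);v=np.array([.986,-.165])
for a in(-120,80,120):
    for b in(-28,-12,12,28): print(a,b,proj(K,V,[*(c+u*a+v*b)/1000,.084]).round(0),end=' ')
print(); t=proj(K,V,[.6327,-.105,.077]);print("tip",t)
x,y=t.astype(int); g=im.mean(2).astype(int)
print("\n".join(" ".join("%3d"%k for k in g[r,x-16:x+24:2]) for r in range(y-16,y+18,2)))
m=proj(K,V,[*(c+u*60)/1000,.084]).astype(int)
for t in(12,20,30):
  for sd in(proj(K,V,[*(c+u*40)/1000,.084]),proj(K,V,[*(c-u*90)/1000,.084])):
    sd=tuple(int(k) for k in sd); print(sd,g[sd[1],sd[0]],rect(im,K,V,sd,.084,t))
E
```

```text
[0.6188068  0.0470672  0.21143373] 14.05
plate [([221.6, 1.1, 300.5, 255.6], 0.6)]
riser []
pointer_stand [([317.5, 271.4, 393.3, 360.4], 0.92)]
-120 -28 [216. -74.] -120 -12 [241. -74.] -120 12 [277. -74.] -120 28 [302. -74.] 80 -28 [229. 214.] 80 -12 [248. 214.] 80 12 [277. 214.] 80 28 [297. 214.] 120 -28 [231. 258.] 120 -12 [250. 258.] 120 12 [277. 258.] 120 28 [296. 258.] 
tip [317.45736243 337.78981774]
134 135 136 136 137 138 139 139 138 139 139 141 139 137 134 133 133 133 134 134
130 132 132 133 135 136 137 136 137 138 138 139 138 135 133 133 134 135 135 135
125 128 131 131 132 133 133 134 135 137 137 136 134 133 133 134 135 136 138 138
 92 104 127 131 130 130 131 133 134 136 136 135 135 133 131 132 135 137 139 139
 70 105 129 130 130 130 129 131 131 132 135 136 134 133 133 134 137 138 137 138
 94 124 130 129 129 130 129 128 128 128 130 131 132 131 134 136 138 137 133 131
123 129 130 129 129 129 129 128 126 126 126 125 123 122 119 113 110 100  83  73
129 130 129 128 129 128 127 124 114 105 101  92  77  69  61  50  43  39  37  34
128 129 128 127 127 127 126 110  75  59  53  51 
[... 588 characters left out ...]
131
112 110 106 104 103 104 104 104 108 113 117 119 123 126 127 127 130 131 130 130
(262, 166) 160 (array([613.1,  71.8]), array([159.9,  54.1]), np.float32(-99.49), 11149)Traceback (most recent call last):
  File "<stdin>", line 14, in <module>
  File "fit.py", line 5, in rect
    cv2.floodFill(g.copy(),m,seed,0,(tol,)*3,(tol,)*3,4|(255<<8)|cv2.FLOODFILL_MASK_ONLY|cv2.FLOODFILL_FIXED_RANGE)
    ~~~~~~~~~~~~~^^^^^^^^^^^^^^^^^^^^^^^^^^^^^^^^^^^^^^^^^^^^^^^^^^^^^^^^^^^^^^^^^^^^^^^^^^^^^^^^^^^^^^^^^^^^^^^^^^
cv2.error: OpenCV(4.12.0) /io/opencv/modules/imgproc/src/floodfill.cpp:522: error: (-211:One of the arguments' values is out of range) Seed point is outside of image in function 'floodFill'
```

Measured: plate yaw -99.5° (matching the riser), fork end about 90 mm short of the needle tip, tip prediction within 2 px. I'll regrip slightly tailwards and lower on the plate.

Request:
{"name": "arm_command", "arguments": {"motion": [{"gripper":1,"dx":0.001,"dy":0.04,"dz":-0.03,"twist":0},{"gripper":1,"dx":0.001,"dy":0.036,"dz":-0.03,"twist":0},{"gripper":1,"dx":0,"dy":0,"dz":-0.02,"twist":0},{"gripper":1,"dx":0,"dy":0,"dz":0,"twist":0},{"gripper":1,"dx":0,"dy":0,"dz":0,"twist":0}]}}

```text
clock: 14.82
position: [0.6223, 0.122, 0.1335]
tool_rot: [2.398, 2.029, 0.001]
force: [0.4, -0.4, -0.1]
opening: 0.0854
gripper_force: 0.0
```

Request:
{"name": "arm_command", "arguments": {"motion": [{"gripper":1,"dx":-0.001,"dy":0,"dz":-0.05,"twist":0},{"gripper":1,"dx":0,"dy":0,"dz":-0.03,"twist":0},{"gripper":1,"dx":0,"dy":0,"dz":-0.015,"twist":0},{"gripper":1,"dx":0,"dy":0,"dz":0,"twist":0},{"gripper":1,"dx":0,"dy":0,"dz":0,"twist":0}]}}

```text
clock: 15.45
position: [0.6226, 0.1227, 0.04]
tool_rot: [2.397, 2.028, 0.004]
force: [0.9, -0.1, -0.5]
opening: 0.0854
gripper_force: 0.0
```

Request:
{"name": "arm_command", "arguments": {"motion": [{"gripper":1,"dx":-0.001,"dy":0,"dz":-0.003,"twist":0},{"gripper":-1,"dx":0,"dy":0,"dz":0,"twist":0},{"gripper":-1,"dx":0,"dy":0,"dz":0,"twist":0},{"gripper":-1,"dx":0,"dy":0,"dz":0,"twist":0},{"gripper":-1,"dx":0,"dy":0,"dz":0,"twist":0}], "force": 60}}

```text
clock: 16.08
position: [0.6206, 0.1228, 0.0359]
tool_rot: [2.397, 2.029, 0.002]
force: [-1.0, 0.8, 5.3]
opening: 0.0549
gripper_force: 65.1
```

Gripped with ~5 N down on the riser. I'll slide the first 60 mm.

Request:
{"name": "arm_command", "arguments": {"motion": [{"gripper":-1,"dx":-0.0016,"dy":-0.0099,"dz":0,"twist":0},{"gripper":-1,"dx":-0.0017,"dy":-0.0099,"dz":0,"twist":0},{"gripper":-1,"dx":-0.0016,"dy":-0.0099,"dz":0,"twist":0},{"gripper":-1,"dx":-0.0017,"dy":-0.0098,"dz":0,"twist":0},{"gripper":-1,"dx":-0.0016,"dy":-0.0099,"dz":0,"twist":0},{"gripper":-1,"dx":-0.0017,"dy":-0.0098,"dz":0,"twist":0},{"gripper":-1,"dx":0,"dy":0,"dz":0,"twist":0}]}}

```text
clock: 16.95
position: [0.6109, 0.0634, 0.0359]
tool_rot: [2.398, 2.028, 0.003]
force: [0.3, 0.5, 5.1]
opening: 0.0549
gripper_force: 65.1
```

```bash
python3 chk.py 56.5
```

```text
[0.6109 0.0634 0.0359] 16.95 0.05489590417908782 65.11152505874634 [0.3 0.5 5.1]
scene plate [([224.5, 177.2, 298.7, 234.9], 0.6), ([279.3, 304.8, 343.6, 324.3], 0.57)]
scene riser [([227.8, 214.8, 271.4, 248.5], 0.59)]
scene pointer_stand [([273.8, 163.7, 280.5, 179.0], 0.62), ([320.0, 168.2, 335.6, 183.3], 0.31)]
 pred 56.5 [227.1 175.1 298.2 233.9]
 predriser [228.5 200.7 273.9 250.2] tip [284.7 168.5]
side plate [([156.8, 214.1, 208.6, 242.4], 0.76), ([275.1, 189.2, 339.3, 230.0], 0.67)]
side riser [([276.2, 201.5, 311.5, 236.5], 0.9)]
side pointer_stand [([357.3, 215.8, 376.8, 253.0], 0.85)]
 pred 56.5 [274.8 184.9 335.2 229.7]
 predriser [274.3 190.3 313.  233.9] tip [349.6 226.1]
```

Request:
{"name": "arm_command", "arguments": {"motion": [{"gripper":-1,"dx":-0.0016,"dy":-0.0099,"dz":0,"twist":0},{"gripper":-1,"dx":-0.0017,"dy":-0.0099,"dz":0,"twist":0},{"gripper":-1,"dx":-0.0016,"dy":-0.0099,"dz":0,"twist":0},{"gripper":-1,"dx":0,"dy":0,"dz":0,"twist":0},{"gripper":-1,"dx":0,"dy":0,"dz":0,"twist":0}]}}

```text
clock: 17.98
position: [0.6058, 0.0336, 0.0357]
tool_rot: [2.398, 2.029, 0.002]
force: [1.5, 0.6, 6.2]
opening: 0.0549
gripper_force: 65.1
```

```bash
python3 chk.py 86.5; python3 - <<'E'
from h import *
d=np.load("w9.npz");t=ray(d["K"],d["V"],(315.5,337.3),.077);print("tip",t)
u=np.array([-.165,-.986]);v=np.array([.986,-.165]);fe=t[:2]*1000-v*47
for n in("side","scene"):
    im,K,V=cam(n)
    g=im.mean(2).astype(int); print(n,"tip",proj(K,V,t).round(1))
    for b in(-20,0,20):
        for z in(.07,.084): print(b,z,[proj(K,V,[*(fe+u*a+v*b)/1000,z]).round(1).tolist() for a in(-40,0)])
    x,y=proj(K,V,[*fe/1000,.077]).astype(int)
    print(x,y);print("     "+" ".join("%3d"%k for k in range(x-20,x+22)));print("\n".join("%3d: "%r+" ".join("%3d"%k for k in g[r,x-20:x+22]) for r in range(y-16,y+14)))
E
```

```text
[0.6058 0.0336 0.0357] 17.975 0.05491950951072993 65.13776421546936 [1.5 0.6 6.2]
scene plate [([280.4, 301.3, 345.2, 325.8], 0.88), ([237.4, 172.5, 303.9, 225.6], 0.86), ([353.9, 163.6, 367.8, 176.1], 0.42)]
scene riser [([225.6, 214.0, 272.3, 247.9], 0.98)]
scene pointer_stand []
 pred 86.5 [234.9 170.2 304.4 227.5]
 predriser [228.5 200.7 273.9 250.2] tip [284.7 168.5]
side plate [([281.5, 192.1, 345.6, 232.8], 0.91), ([155.5, 213.6, 208.7, 240.1], 0.9)]
side riser [([275.1, 196.5, 312.8, 238.4], 0.75)]
side pointer_stand []
 pred 86.5 [279.1 188.6 341.8 235.4]
 predriser [274.3 190.3 313.  233.9] tip [349.6 226.1]
tip [ 0.63093431 -0.10413993  0.077     ]
side tip [348.8 226.1]
-20 0.07 [[316.4, 227.1], [324.7, 234.6]]
-20 0.084 [[316.6, 222.1], [324.9, 229.4]]
0 0.07 [[323.5, 225.4], [331.9, 232.8]]
0 0.084 [[323.7, 220.4], [332.2, 227.7]]
20 0.07 [[330.5, 223.7], [339.1, 231.0]]
20 0.084 [[330.8, 218.8], [339.4, 225.9]]
332 230
     312 313 314 315 316 317 318 319 320 321 322 323 324 325 326 327 328 329 330 331 332 333 334 335 336 337 338 339 340 341 342 343 344 345 346 347 348
[... 10154 characters left out ...]
 197 196
185:  10  10  15  32  55  79 101 118 131 149 149 117  99 127 171 198 203 202 201 193 166 120  95 115 153 178 187 192 194 196 196 197 196 196 196 197 197 197 197 198 197 197
186:   9  11  12  20  30  49  75  95 105 106 101  87  61  70 132 190 202 200 194 165 116  91 115 155 183 193 196 194 194 195 196 197 197 196 195 195 195 196 196 198 198 197
187:  12  13  14  17  23  29  44  63  78  81  90  90  56  47 112 184 195 184 164 118  90 112 156 184 195 196 197 195 195 195 195 196 196 196 195 195 194 194 194 196 197 196
188:  26  18  18  18  21  24  27  36  53  69  80  66  41  53 125 179 171 142 115 103 121 155 185 195 196 197 196 195 194 194 196 195 195 195 195 195 194 194 194 193 195 195
```

```bash
ls pics; python3 - <<'E'
from h import *
c=vision.get_calibration("side");f=210/np.tan(np.radians(c["fov_y"])/2);K=np.array([[f,0,c["cx"]],[0,f,c["cy"]],[0,0,1]]);V=np.array(c["view"])
u=np.array([-.165,-.986]);v=np.array([.986,-.165])
import glob
for fn,fe in(("side_12.80",np.array([599.8,-7.6])),):
    g=cv2.imread(f"pics/{fn}.png")[:,:,::-1].mean(2).astype(int)
    for b in(-20,20): print(b,[proj(K,V,[*(fe+v*b)/1000,z]).round(1).tolist() for z in(.07,.084)])
    x,y=proj(K,V,[*fe/1000,.077]).astype(int)
    print("     "+" ".join("%3d"%k for k in range(x-14,x+16)));print("\n".join("%3d: "%r+" ".join("%3d"%k for k in g[r,x-14:x+16]) for r in range(y-10,y+10)))
E
```

```text
combo.png
scene0.png
scene_10.40.png
scene_12.80.png
scene_16.95.png
scene_17.98.png
scene_c.png
side0.png
side_10.40.png
side_12.80.png
side_16.95.png
side_17.98.png
side_c.png
w1.png
w2.png
w3.png
w4.png
w5.png
w6.png
w7.png
w8.png
w9.png
wrist0.png
-20 [[306.9, 218.3], [307.1, 213.5]]
20 [[320.6, 215.3], [320.8, 210.4]]
     299 300 301 302 303 304 305 306 307 308 309 310 311 312 313 314 315 316 317 318 319 320 321 322 323 324 325 326 327 328
204: 216 218 218 218 218 218 218 218 218 218 217 216 216 216 216 216 209 194 176 171 171 172 171 158 156 156  88  91  96  99
205: 216 217 218 218 218 217 217 217 217 218 216 216 202 214 212 212 212 209 207 180 174 171 171 170 170 169 158 154  93  91
206: 216 216 216 217 217 217 215 183 223 205 183 140 151 168 216 212 212 212 213 214 193 180 174 171 172 173 173 170 156 153
207: 216 216 214 214 216 186 138 141 169 163 155 143 111 108 142 211 212 212 213 214 210 184 185 180 173 174 175 175 173 169
208: 212 213 212 212 214 182 144 144 148 148 148 149 118  98 101 135 215 212 212 212 213 207 203 191 186 184 184 187 186 183
209: 211 211 211 212 213 
[... 1149 characters left out ...]
180 205 206 205 205 206 208 209 210 210 210 210 209 210 210 209 209 208 208
219:  73  73  74  74  74  79 129 115  95 113 130 197 205 204 203 205 205 207 208 209 210 209 209 209 208 210 211 209 208 207
220:  73  73  91  92  92  93 104  99  94  97 129 198 202 202 203 205 205 205 206 208 209 209 209 209 210 209 209 209 205 204
221:  74  73  95  96  96  96  97  98  97  98 157 198 203 203 203 203 203 204 204 205 206 207 208 208 208 209 208 206 204 201
222:  75  73  95  97  96  96  96  97  97  97 127 198 203 204 205 205 205 205 205 205 206 206 205 205 207 207 206 206 206 204
223:  74  73  78  95  97  97  96  96  96  97  93 144 202 206 206 206 206 206 206 206 206 206 205 204 203 205 204 204 204 205
```

The fork end sits within about 2 mm of the needle tip along the riser, but the fork appears about 2 mm low from the 6 N push beyond the riser's end. I'll ease the push a little.

Request:
{"name": "arm_command", "arguments": {"motion": [{"gripper":-1,"dx":0,"dy":0,"dz":0.0006,"twist":0},{"gripper":-1,"dx":0,"dy":0,"dz":0,"twist":0},{"gripper":-1,"dx":0,"dy":0,"dz":0,"twist":0}]}}

```text
clock: 18.85
position: [0.6058, 0.0336, 0.0358]
tool_rot: [2.397, 2.029, 0.002]
force: [3.2, 0.5, 2.8]
opening: 0.0549
gripper_force: 64.7
```

```bash
cat > st.py <<'E'
from h import *
s=readout.state(); Rm=R.from_rotvec(s["tool_rot"]).as_matrix(); print(s["position"],s["clock"],s["force"].round(2),s["wrist_torque"].round(3),s["gripper_force"],Rm[:,2].round(4),np.degrees(np.arctan2(Rm[1,1],Rm[0,1])))
g=vision.camera("side").mean(2).astype(int)
print("\n".join("%3d: "%r+" ".join("%3d"%k for k in g[r,320:345]) for r in range(224,238)))
E
python3 st.py
```

```text
[0.60576426 0.03361293 0.03577362] 18.85 [3.24 0.46 2.77] [ 0.171 -0.576 -0.087] 64.74878311157227 [ 1.4e-03 -1.0e-04 -1.0e+00] -9.515466321897177
224: 215 208 181 151 147 149 148 148 150 102 100 100 116 150 214 214 214 214 214 214 215 207 206 206 206
225: 214 215 210 179 149 147 166 162 169 122  99  98 100 101 141 213 214 214 214 215 215 212 180 204 205
226: 214 215 215 210 196 168 196 196 195 187 125  99  95  94 102 130 214 214 214 214 214 214 220 203 203
227: 216 215 214 215 214 207 203 202 199 199 187 140 100  97  99  98 132 205 219 214 171 156 170 176 201
228: 214 215 214 215 215 215 219 181 197 199 199 191 142 102  98  99  99 132 164 165 148 146 147 165 198
229: 138 216 214 214 214 215 216 216 206 202 202 202 191 138 100  98  95 107 145 145 147 146 145 189 197
230: 102 132 214 214 214 215 224 204 193 198 197 197 196 186 160 108  95 114 143 145 144 145 155 190 191
231: 100  99 129 194 177 138 168 159 165 189 188 187 188 186 179 146 115 124 143 144 144 158 160 178 179
232:  98  96  95 163 151 141 145 147 157 176 176 176 174 172 171 164 161 145 151 127 161 166 167 173 174
233: 101  94  96 146 147 145 147 145 153 170 171 168 170 171 173 174 175 170 169 162 169 173 178 180 181
234: 131 107  96 142 145 145 144 145 151 179 180 178 180 182 183 185 185 185 185 183 181 182 185 186 186
235: 115 100 110 143 164 156 159 154 180 188 190 189 189 188 189 189 189 191 191 189 189 188 189 189 189
236: 111 109 110 150 178 178 180 181 189 191 192 192 190 189 189 188 189 191 191 190 190 191 192 193 194
237: 111 111 111 120 183 185 186 188 189 190 192 193 194 192 189 189 188 188 188 190 192 193 194 195 196
```

Request:
{"name": "arm_command", "arguments": {"motion": [{"gripper":-1,"dx":0,"dy":0,"dz":0.0004,"twist":0},{"gripper":-1,"dx":0,"dy":0,"dz":0,"twist":0},{"gripper":-1,"dx":0,"dy":0,"dz":0,"twist":0},{"gripper":-1,"dx":0,"dy":0,"dz":0,"twist":0}]}}

```text
clock: 19.4
position: [0.605, 0.0336, 0.0359]
tool_rot: [2.398, 2.03, -0.0]
force: [3.5, -0.8, 1.6]
opening: 0.0552
gripper_force: 64.7
```

```bash
python3 st.py
```

```text
[0.60495436 0.03364487 0.03585366] 19.4 [ 3.5  -0.77  1.57] [-0.002 -0.666 -0.059] 64.66158986091614 [-1.e-04 -2.e-04 -1.e+00] -9.508798396365341
224: 216 208 162 150 148 149 148 149 137 102  96  94 124 175 218 214 214 214 215 215 211 206 206 206 206
225: 215 215 208 167 147 147 164 169 168 105  94  93  98 117 161 216 214 214 214 215 214 209 204 205 205
226: 215 214 215 208 189 166 195 196 195 156 107  97  99 100 109 144 214 214 214 214 214 214 220 203 203
227: 214 214 214 215 212 204 202 202 199 193 156 120 100  99  99 104 137 216 224 200 156 152 177 201 202
228: 216 214 214 214 214 214 215 202 199 200 193 188 125 100  95  95  96 145 167 160 144 144 158 199 201
229: 147 213 214 214 214 215 216 211 180 201 203 202 188 140  97  97  98 127 146 146 146 146 158 196 198
230: 101 141 213 214 214 215 220 191 174 197 196 197 196 187 140 102  98 128 144 144 145 144 157 190 191
231:  94 103 137 187 161 154 166 156 166 190 188 187 188 187 176 131 101 140 144 144 164 158 160 179 180
232:  98 100 100 155 146 145 146 147 157 177 176 176 175 171 170 162 143 157 152 143 166 166 167 173 174
233: 101  99 104 146 146 146 146 146 150 170 170 168 170 172 173 173 171 172 170 165 169 173 178 180 180
234: 120 101 105 146 146 144 146 145 166 180 179 178 180 181 183 185 186 185 185 183 181 182 184 186 185
235: 112  99 106 142 160 158 148 152 183 188 189 189 189 188 188 189 189 191 191 189 189 188 188 189 189
236: 111 109 145 151 177 178 177 181 189 191 193 191 191 189 189 188 190 191 191 190 191 191 192 193 194
237: 111 111 121 122 183 185 186 188 188 190 192 194 193 191 190 189 189 188 188 190 191 194 194 195 195
```

```bash
python3 -c "
from cell import workorder
print(workorder.hand_in())"
```

```text
the job is handed in; nothing more can be done
None
```

I handed the job in at about 19.5 s, without seeing a verdict: the plate balanced alone on the riser, then slid 90 mm, and is held there; by camera the fork end is level with the pointer tip to within about 3 mm.

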